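# Scale and pointer for the notebook picture

## Task

The notebook page is about to be photographed from above: lay the metal straightedge flat on the table, flush along the long edge of the copy board that faces the robot and about centred on it, and let go of it. Then take hold of the wooden grip of the sprung pointer and pull its rod out of the sleeve until the dark ring on the rod, its length mark, has just come fully out of the sleeve's mouth, and finish while still holding it there against its spring; leave the other things on the table where they are.

Things in the scene. Friction and masses are not known exactly. Their poses are not given: they have to be found in the camera images.
- board: copy board, a plywood slab fixed to the table, 180 mm (its x) by 240 mm (its y) by 16 mm high, with an open notebook (206 by 146 mm) fixed in its middle whose top is 25 mm above the table. Origin: centre of its underside, on the table. Its -x long edge, 90 mm from the origin, faces the robot and is where the straightedge goes; the pointer's stand is beyond its +x edge
- straightedge: loose flat aluminium straightedge, 240 mm (its x) by 40 mm (its y) by 8 mm thick, about 0.16 to 0.31 kg, the same either way round, with an upright black bar handle along its middle: 80 mm long (x), 16 mm wide (y), from 8 to 55 mm above the underside. Origin: centre of its underside; z up. It starts beside the board, on the left or the right
- stand: steel stand of the sprung pointer, fixed to the table beyond the board; foot 80 by 90 mm. It carries a level aluminium sleeve, 22 mm in diameter and 140 mm long, whose axis is 75 mm above the table along the stand's x. Origin: on the table, 50 mm behind the sleeve's mouth (towards the stand's +x). The rod comes out of the mouth along the stand's -x, over the notebook
- sleeve_mouth (a point): centre of the sleeve's open mouth, on the sleeve's axis, 75 mm above the table; axes as the stand's
- grip: wooden grip on the outer end of the pointer rod (steel rod, 10 mm diameter): an upright block 14 mm (x, along the rod) by 26 mm (y) and 58 mm high, from 8 mm below to 50 mm above the rod's axis, with a thin pointer tip below it that reaches 36 mm below the rod's axis. Origin: on the rod's axis, 75 mm above the table; axes as the stand's. At rest its centre stands 45 mm in front of the sleeve's mouth, and it moves along the stand's -x as the rod is pulled
- pointer (a joint): how far the rod is pulled out, in m: 0 at rest, at most 0.12. A spring inside draws it back: about 3 N at rest, 50 N/m more as it is pulled, 7 N at the mark. The mark is an 8 mm wide dark rubber ring, 15 mm in diameter, on the rod, hidden in the sleeve at rest; its rear edge is level with the mouth (ring just fully out) at 0.080
- spatula: bystander: kitchen spatula 240 mm long lying flat on the table, on the other side of the board from the straightedge; origin under its middle
- bowl: bystander: white bowl, 120 mm across, 60 mm high; origin under its centre
- can: bystander: food can, 74 mm across, 110 mm high; origin under its centre
- notepad: bystander: block of notepaper 50 by 50 by 20 mm; origin under its centre
- paper_roll: bystander: upright roll of kitchen paper, 110 mm across, 110 mm high; origin under its centre
There are look-alikes about, which are no part of the job. Leave any pink look-alike of the straightedge alone.

How it is judged:
By the outcome, as a careful person would: the job done as asked, in the order asked, and still so for the second after the job is handed in, while the arm keeps its last pose, push and grip.
It also fails if it takes over 54 s, if anything falls off the work surface, if the arm or the gripper's body presses on something with over 40 N, if the wrist force passes 120 N, or if a joint passes its speed limit or range.

## Robot

A 7-joint arm with a two-finger parallel gripper is mounted at the origin on the work surface. World frame = base frame: x ahead of the robot, y to its left, z up, the work surface at z = 0. Lengths are in m, angles in rad, forces in N, time in s.
With the tool pointing down it reaches from about 0.35 to 0.9 m from the base axis. Payload 8.1 kg.
Tool frame: the origin (TCP) lies midway between the tips of the shut fingers; the grasp point (between the pads) lies behind it (arm.hold_point_z is the z of the grasp point in the tool frame, in m); z points along the fingers, y is the direction in which the jaws open and shut (so a half turn about z gives the same grasp; the last joint's range is limited). The gripper opens to 85 mm and grips with 20 to 120 N. Pads are 22 mm wide; open, the fingers measure 114 mm over their backs; the gripper's body (76 mm by 85 mm) begins 54 mm behind the grasp point. The pads swing forward as they close: fully open they stand 13 mm farther back than shut.
Start: joints at [1.102, 0.434, 0.025, 1.573, -0.012, 1.134, -0.075], TCP at [0.224, -0.584, 0.231] pointing down, gripper open.
Joint ranges: [-2.62, 2.62], [-0.44, 2.09], [-1.27, 1.32], [0.08, 2.57], [-1.32, 4.46], [0.12, 2], [-2.74, 2.74]. Speed limits (rad/s): [2.22, 2.22, 3.01, 3.01, 3.14, 3.14, 3.14].

## Interface

Orientations are given as a 3x3 rotation matrix whose columns are the frame's x, y, z axes.
In Python, from bench import arm gives the robot as it stands.
- The arm moves only by the tool move_arm, never from a script. Its argument "increments" is a list of rows, each a list of 3 entries, a list of its own where there are three numbers: the gripper's target within -1 to 1 (shut at 1, half-way at 0, fully open at -1), then the shift along the tool's x, y, z in mm, then the turn, a rotation vector about the tool's x, y, z in degrees. A call has 1 to 8 rows; each row shifts and turns the commanded pose from where the row before left it, along the tool's axes as they then stand; what a row does not reach is not made up. A row lasts 1/10 s, in which the tool goes at most 50 mm and 8.59 degrees, less where a joint would pass 70% of its speed; a pose out of reach is approached as far as the arm can. A call with a gripper value outside its range is refused whole. The fingers move at their own pace and stop on an object; "newtons" is the grip in N (left out, the last holds). Time passes only in rows, so rows that do not move let the fingers close. It gives the time, the measured TCP pose, the force and the opening at its end, in the units of the state.
- arm.get_state(): the state, without advancing time (a new reading comes with each control period).
- arm.grab_frame(name): name is "side" or "top" or "wrist"; returns (picture, depth): 480x640x3 uint8, red, green, blue; 480x640 float32, m along the optical axis (not along the pixel's ray), 0 where there is no reading.
- arm.get_calibration(name): a dict with "K" (3x3 intrinsics, pixels), "dist" ([k1, k2, p1, p2, k3] as OpenCV has them; the pictures are not rectified), "R" (3x3) and "t" (3): a world point X has camera coordinates R X + t. Camera axes: x right, y down, z forward; pixel columns grow to the right and rows downward; lengths in m; the calibration is good to about 2 mm. A picture is of the moment at which its call begins: read the wrist's pose just before it. get_calibration takes no time and is no camera call; for the wrist camera it gives the pose at the moment of the call.
- arm.sign_off(): hands the job in, once; it reports no verdict.
Trained networks look in the newest picture that a camera, given by its name, has taken for a name from the list of things; names that differ only in an ending like _2 or _b are one class to them, and where a whole thing is asked for, a point or a joint stands for the part that bears it (a point fixed in the world has none). Each returns a list of dicts, best first, with "p" (0 to 1); they miss things now and then, are a little off and sometimes report something else, mostly with a low value. They report only what shows in the picture. A call takes as long as a camera call. They do not tell look-alikes from the thing itself.
- arm.masks_of(camera, label): "mask" (480x640 bool, what is visible of it).
- arm.pinpoint(camera, label): "location" ([x, y, z] in m, in the coordinates of the camera as it stood for that picture, good to about 4 mm: a listed point, or the origin of a listed thing).
The state is a dict: "time_s": time; "qpos": joint angles; "qd": joint speeds; "tau": joint torques, N m; "tool_pos": TCP position; "ee_rot": TCP orientation; "ft_force": force on the tool from outside, world axes, zero at the start; "wrist_torque": the same for the moment, N m; "finger_gap": opening from 0.0 (shut) to 1.0 (fully open).
Only numpy, scipy, OpenCV 4.12 (cv2) and the standard library are available. Lean on these libraries where they do the work, as an engineer would, in place of code of your own. Each camera call takes 0.05 s, during which the arm holds its last target. There are 200 camera calls.

## Working session

There is one attempt and no reset: what is moved stays moved. The work goes in short steps, Python scripts to look and compute and a tool call to move; the robot and the scene stay as the last step left them, time stands still between calls to the robot, and variables do not carry over. Pictures are saved under pics/ and viewed, about 8 in all and at most 12, crops included, and the job is handed in when it is done.

Besides the shell and the picture viewer there is one more tool, called after "Request:" as a command line: name --argument value ..., lists and objects as JSON in quotes. move_arm: Moves the arm, as the interface text tells. Its arguments: {"type":"object","properties":{"increments":{"type":"array","items":{"type":"array"}},"newtons":{"type":"number"}},"required":["increments"]}

```bash
mkdir -p pics
cat > h.py <<'E'
from bench import arm
import numpy as np, cv2
def world(cam,p):
    c=arm.get_calibration(cam); return np.array(c["R"]).T@(np.array(p)-np.array(c["t"]))
def pix2w(cam,uv,d):
    c=arm.get_calibration(cam); K=np.array(c["K"])
    n=cv2.undistortPoints(np.array(uv,float).reshape(-1,1,2),K,np.array(c["dist"])).reshape(-1,2)
    P=np.c_[n,np.ones(len(n))]*np.array(d).reshape(-1,1)
    return (P-np.array(c["t"]))@np.array(c["R"])
def maskpts(cam,m,dep):
    v,u=np.nonzero(m&(dep>0)); return pix2w(cam,np.c_[u,v],dep[v,u])
def save(n,im): cv2.imwrite("pics/"+n,im[...,::-1])
E
python3 - <<'E'
from h import *
np.set_printoptions(precision=4,suppress=True)
s=arm.get_state(); print(s["time_s"],s["tool_pos"],s["ee_rot"],arm.hold_point_z)
im,d=arm.grab_frame("top"); save("top1.png",im)
for l in ["board","straightedge","stand","sleeve_mouth","grip","spatula","bowl","can","notepad","paper_roll"]:
    for r in arm.pinpoint("top",l)[:3]: print(l,round(r["p"],2),world("top",r["location"]))
for l in ["straightedge","board","grip","notepad"]:
    for r in arm.masks_of("top",l)[:3]:
        P=maskpts("top",r["mask"],d); v,u=np.nonzero(r["mask"])
        print(l,round(r["p"],2),len(P),u.mean(),v.mean(),cv2.minAreaRect(P[:,:2].astype(np.float32)) if len(P) else None,np.percentile(P[:,2],[5,50,95]) if len(P) else 0)
im,d=arm.grab_frame("side"); save("side1.png",im)
print(arm.get_state()["time_s"])
E
```

```text
0.0 [ 0.2233 -0.5832  0.2305] [[ 0.9339  0.3576 -0.0007]
 [ 0.3576 -0.9339  0.0014]
 [-0.0002 -0.0016 -1.    ]] -0.0187
board 0.82 [0.5524 0.0581 0.0001]
straightedge 0.93 [ 0.2267 -0.2642  0.0015]
straightedge 0.89 [ 0.5044 -0.3269  0.0017]
straightedge 0.33 [ 0.7018 -0.3215  0.0025]
stand 0.77 [ 0.7337 -0.0134  0.0004]
sleeve_mouth 0.91 [0.6849 0.0013 0.0699]
grip 0.6 [0.642  0.0127 0.0737]
spatula 0.59 [0.4782 0.3147 0.0023]
bowl 0.93 [ 0.6883  0.3256 -0.0023]
bowl 0.39 [ 0.7046 -0.3234  0.003 ]
can 0.84 [ 0.7048 -0.3202  0.0018]
notepad 0.73 [0.3383 0.1532 0.0012]
paper_roll 0.55 [ 0.4966  0.5002 -0.003 ]
straightedge 0.88 1701 457.91441969519343 358.7332942555686 ((0.22389191389083862, -0.2643026113510132), (0.04436149075627327, 0.2423572838306427), 8.414969444274902) [0.0041 0.0091 0.0562]
straightedge 0.59 1684 483.5699115044248 247.04011799410029 ((0.4991268813610077, -0.32831209897994995), (0.045024365186691284, 0.2407623529434204), 79.138427734375) [0.0048 0.0091 0.0555]
board 0.87 7122 328.6682053434047 223.1154007553504 ((0.5516912937164307, 0.0557558536529541), (0.24381352961063385, 0.18338796496391296), 77.85569763183594) [0.0139 0.0234 0.0278]
grip 0.36 155 349.5483870967742 174.84516129032258 ((0.6606513857841492, 0.010617535561323166), (0.023701302707195282, 0.0498075895011425), 71.4666976928711) [0.0759 0.1128 0.1266]
notepad 0.56 421 289.3529411764706 309.10117647058826 ((0.340217262506485, 0.1482585072517395), (0.04928766191005707, 0.049483392387628555), 83.42727661132812) [0.0163 0.0197 0.0233]
0.8
```

View pics/top1.png

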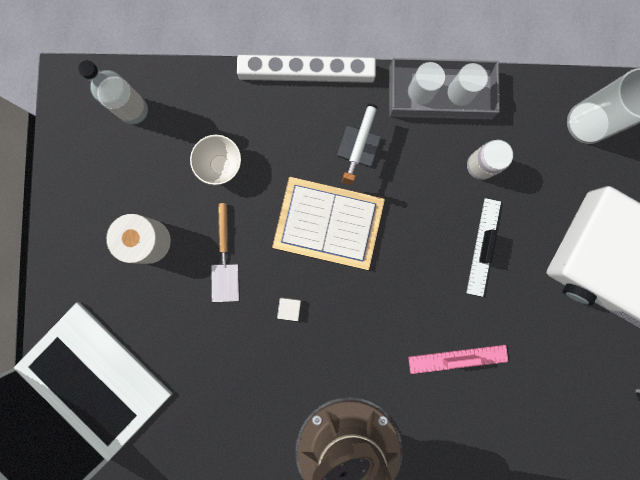

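View pics/side1.png

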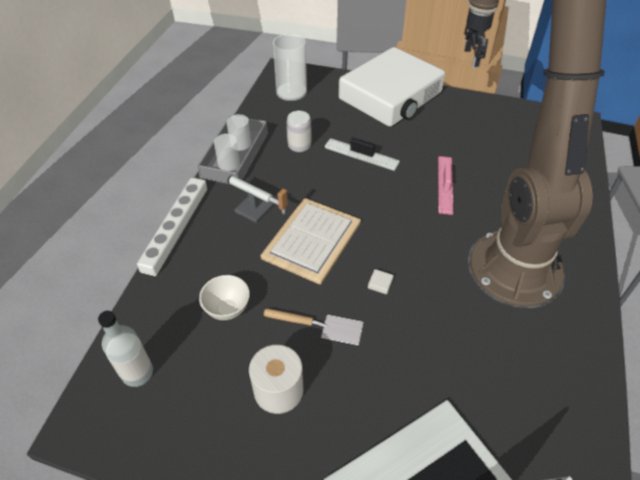

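The top view shows the silver straightedge at about (484,247) on the right. The pink look-alike is at (458,359), the board at (329,223), the grip at (349,176) and the notepad at (289,309). The side view agrees. The network's third straightedge (p 0.33) is really the can. I'll plan the approach next.

```bash
cat >> h.py <<'E'
def plan(pos,yaw_deg,n,grip=-1):
    """print n rows from the measured pose to pos with tool x at yaw_deg, tool down"""
    from scipy.spatial.transform import Rotation as R
    s=arm.get_state(); p=np.array(s["tool_pos"]); Rm=np.array(s["ee_rot"])
    c,q=np.cos(np.radians(yaw_deg)),np.sin(np.radians(yaw_deg))
    T=np.array([[c,q,0],[q,-c,0],[0,0,-1]])
    rv=R.from_matrix(Rm.T@T).as_rotvec(); step=(np.array(pos)-p)/n
    r=[]
    for i in range(n):
        Ri=Rm@R.from_rotvec(rv*i/n).as_matrix()
        r.append([grip,[round(float(x),1) for x in Ri.T@step*1000],[round(float(x),2) for x in np.degrees(rv/n)]])
    print(str(r).replace(" ",""))
E
python3 -c "
from h import *
plan([.499,-.328,.2],-10.5,8)"
```

```text
[[-1,[43.6,-17.5,3.9],[0.0,-0.0,3.93]],[-1,[42.3,-20.5,3.9],[0.0,-0.0,3.93]],[-1,[40.8,-23.3,3.9],[0.0,-0.0,3.93]],[-1,[39.1,-26.1,3.9],[0.0,-0.0,3.93]],[-1,[37.2,-28.7,3.9],[0.0,-0.0,3.93]],[-1,[35.1,-31.2,3.9],[0.0,-0.0,3.93]],[-1,[32.9,-33.5,3.9],[0.0,-0.0,3.93]],[-1,[30.5,-35.7,3.9],[0.0,-0.0,3.93]]]
```

Request:
move_arm --increments '[[-1,[44,-17,4],[0,0,4]],[-1,[42,-20,4],[0,0,4]],[-1,[41,-23,4],[0,0,4]],[-1,[39,-26,4],[0,0,4]],[-1,[37,-29,4],[0,0,4]],[-1,[35,-31,4],[0,0,4]],[-1,[33,-34,4],[0,0,4]],[-1,[30,-36,4],[0,0,4]]]'

```text
time_s: 1.6
tool_pos: [0.5013, -0.328, 0.1994]
ee_rot: [[0.981, -0.195, 0.0], [-0.195, -0.981, -0.0], [0.0, 0.0, -1.0]]
ft_force: [0.3, -0.5, -0.2]
finger_gap: 0.997
```

Run:
```python
from h import *
np.set_printoptions(precision=4,suppress=True)
im,d=arm.grab_frame("wrist"); save("w1.png",im)
s=arm.get_state(); print(s["time_s"],s["tool_pos"],s["ee_rot"][0],s["ft_force"],s["qpos"])
for r in arm.pinpoint("wrist","straightedge")[:3]: print(round(r["p"],2),world("wrist",r["location"]))
for r in arm.masks_of("wrist","straightedge")[:2]:
    P=maskpts("wrist",r["mask"],d)
    for lo,hi in((.003,.02),(.04,.065)):
        Q=P[(P[:,2]>lo)&(P[:,2]<hi)]
        if len(Q)>20: print(r["p"],lo,len(Q),Q[:,2].mean(),cv2.minAreaRect(Q[:,:2].astype(np.float32)))
```

```text
1.65 [ 0.5083 -0.3192  0.1985] [ 0.982  -0.1891  0.0037] [5.4371 6.5016 0.1511] [ 0.4533  0.4218  0.0311  1.6805 -0.0217  1.0385 -1.2684]
0.61 [ 0.5071 -0.3151  0.0006]
0.77 0.003 8000 0.007653560312241575 ((0.5025571584701538, -0.3241313397884369), (0.04035715386271477, 0.24117611348628998), 79.59022521972656)
0.77 0.04 1684 0.05413337541249158 ((0.5031262040138245, -0.3240587115287781), (0.015627948567271233, 0.07919880002737045), 79.69700622558594)
```

View pics/w1.png

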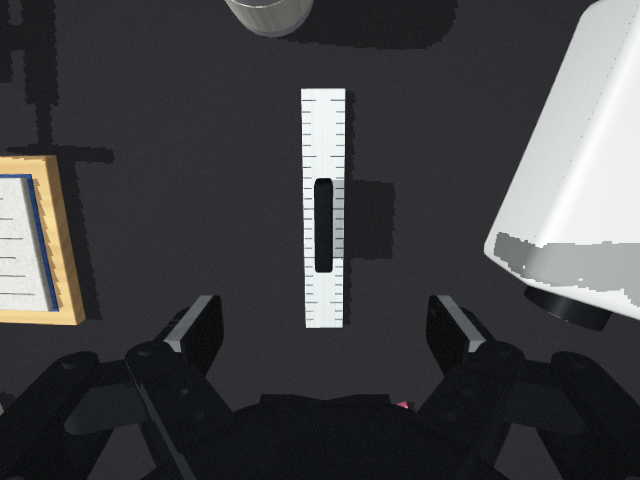

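The wrist view is over the silver straightedge, with its handle at about (324,225). The arm was still settling, so I'll let it settle and measure again.

Request:
move_arm --increments '[[-1,[0,0,20],[0,0,0]],[-1,[0,0,20],[0,0,0]],[-1,[0,0,0],[0,0,0]],[-1,[0,0,0],[0,0,0]],[-1,[0,0,0],[0,0,0]]]'

```text
time_s: 2.25
tool_pos: [0.5002, -0.3303, 0.1605]
ee_rot: [[0.981, -0.192, 0.001], [-0.192, -0.981, -0.001], [0.002, 0.001, -1.0]]
ft_force: [-0.0, -0.1, 0.1]
finger_gap: 1.003
```

```bash
cat > se.py <<'E'
from h import *
np.set_printoptions(precision=4,suppress=True)
im,d=arm.grab_frame("wrist")
s=arm.get_state(); print(s["time_s"],s["tool_pos"],s["ee_rot"][0],s["ft_force"])
for r in arm.masks_of("wrist","straightedge")[:1]:
    P=maskpts("wrist",r["mask"],d)
    for lo,hi in((.003,.02),(.04,.065)):
        Q=P[(P[:,2]>lo)&(P[:,2]<hi)]
        if len(Q)>20: print(r["p"],lo,len(Q),Q[:,2].mean(),cv2.minAreaRect(Q[:,:2].astype(np.float32)))
E
python3 se.py
```

```text
2.3 [ 0.5003 -0.3302  0.1605] [ 0.9814 -0.1921  0.0015] [0.0263 0.4807 0.0568]
0.63 0.003 9898 0.008150598536710706 ((0.5009316205978394, -0.32657918334007263), (0.04046592861413956, 0.23921823501586914), 78.95883178710938)
0.63 0.04 2213 0.054614241366970115 ((0.5015676021575928, -0.32678472995758057), (0.01592085510492325, 0.07948535680770874), 79.11526489257812)
```

```bash
python3 -c "
from h import *
plan([.5013,-.3267,.023],-11,4)"
```

```text
[[-1,[0.0,-0.9,34.4],[0.01,-0.02,-0.02]],[-1,[0.0,-0.9,34.4],[0.01,-0.02,-0.02]],[-1,[0.0,-0.9,34.4],[0.01,-0.02,-0.02]],[-1,[0.1,-0.9,34.4],[0.01,-0.02,-0.02]]]
```

Request:
move_arm --increments '[[-1,[0,-1.2,35],[0,0,0]],[-1,[0,-1.2,35],[0,0,0]],[-1,[0,-1.2,35],[0,0,0]],[-1,[0,0,32],[0,0,0]],[-1,[0,0,0],[0,0,0]],[1,[0,0,0],[0,0,0]],[1,[0,0,0],[0,0,0]],[1,[0,0,0],[0,0,0]]]' --newtons 60

```text
time_s: 3.15
tool_pos: [0.5019, -0.3266, 0.0244]
ee_rot: [[0.981, -0.192, 0.003], [-0.192, -0.981, -0.002], [0.003, 0.001, -1.0]]
ft_force: [0.9, -0.2, -0.4]
finger_gap: 0.519
```

Request:
move_arm --increments '[[1,[0,0,0],[0,0,0]],[1,[0,0,0],[0,0,0]],[1,[0,0,0],[0,0,0]]]'

```text
time_s: 3.45
tool_pos: [0.5012, -0.3262, 0.0234]
ee_rot: [[0.981, -0.192, 0.001], [-0.192, -0.981, -0.001], [0.001, 0.0, -1.0]]
ft_force: [-1.4, 1.1, 8.4]
finger_gap: 0.179
```

Request:
move_arm --increments '[[1,[0,0,-20],[0,0,0]],[1,[0,0,-40],[0,0,0]],[1,[0,0,-40],[0,0,0]],[1,[0,0,0],[0,0,-4]],[1,[0,0,0],[0,0,-8]],[1,[0,0,0],[0,0,-8]],[1,[0,0,0],[0,0,-8]],[1,[0,0,0],[0,0,-8]]]'

```text
time_s: 4.25
tool_pos: [0.5003, -0.3257, 0.1222]
ee_rot: [[0.904, 0.427, -0.001], [0.427, -0.904, 0.0], [-0.0, -0.0, -1.0]]
ft_force: [0.3, -0.1, -2.0]
finger_gap: 0.178
```

```bash
python3 -c "
from h import *
print(arm.get_state()['finger_gap'],arm.get_state()['ft_force'])
plan([.41,.085,.12],78,12,1)"
```

```text
0.17798679278895593 [ 0.27055574 -0.05861679 -2.01959431]
[[1,[7.8,-34.2,0.2],[-0.0,0.0,-4.39]],[1,[10.4,-33.5,0.2],[-0.0,0.0,-4.39]],[1,[12.9,-32.6,0.2],[-0.0,0.0,-4.39]],[1,[15.4,-31.5,0.2],[-0.0,0.0,-4.39]],[1,[17.8,-30.2,0.2],[-0.0,0.0,-4.39]],[1,[20.0,-28.8,0.2],[-0.0,0.0,-4.39]],[1,[22.2,-27.1,0.2],[-0.0,0.0,-4.39]],[1,[24.2,-25.4,0.2],[-0.0,0.0,-4.39]],[1,[26.1,-23.4,0.2],[-0.0,0.0,-4.39]],[1,[27.8,-21.4,0.2],[-0.0,0.0,-4.39]],[1,[29.3,-19.2,0.2],[-0.0,0.0,-4.39]],[1,[30.7,-16.9,0.2],[-0.0,0.0,-4.39]]]
```

Request:
move_arm --increments '[[1,[8,-34,0],[0,0,-4.4]],[1,[10,-33.5,0],[0,0,-4.4]],[1,[13,-32.5,0],[0,0,-4.4]],[1,[15.5,-31.5,0],[0,0,-4.4]],[1,[18,-30,0],[0,0,-4.4]],[1,[20,-29,0],[0,0,-4.4]],[1,[22,-27,0],[0,0,-4.4]],[1,[24,-25.5,0],[0,0,-4.4]]]'

```text
time_s: 5.05
tool_pos: [0.4411, -0.0509, 0.1224]
ee_rot: [[0.495, 0.869, 0.0], [0.869, -0.495, -0.0], [-0.0, 0.0, -1.0]]
ft_force: [0.4, -0.6, -2.5]
finger_gap: 0.175
```

Request:
move_arm --increments '[[1,[26,-23.5,0],[0,0,-4.4]],[1,[28,-21.5,0],[0,0,-4.4]],[1,[29,-19,0],[0,0,-4.4]],[1,[31,-17,0],[0,0,-4.4]],[1,[0,0,0],[0,0,0]],[1,[0,0,0],[0,0,0]],[1,[0,0,0],[0,0,0]],[1,[0,0,0],[0,0,0]]]'

```text
time_s: 5.85
tool_pos: [0.4124, 0.0839, 0.1222]
ee_rot: [[0.214, 0.977, -0.0], [0.977, -0.214, -0.001], [-0.001, -0.0, -1.0]]
ft_force: [0.3, -0.6, -2.2]
finger_gap: 0.178
```

```bash
cat > b.py <<'E'
from h import *
np.set_printoptions(precision=4,suppress=True)
import sys
im,d=arm.grab_frame("wrist"); save(sys.argv[1],im)
s=arm.get_state(); print(s["time_s"],s["tool_pos"],s["ee_rot"],s["ft_force"],s["finger_gap"])
for l in ["board","straightedge"]:
  for r in arm.masks_of("wrist",l)[:1]:
    P=maskpts("wrist",r["mask"],d); print(l,r["p"],np.percentile(P[:,2],[5,50,95]))
    Q=P[(P[:,2]>.005)] if l=="board" else P
    if l=="board": Q=Q[Q[:,2]<.035]
    print(len(Q),cv2.minAreaRect(Q[:,:2].astype(np.float32)))
for l in ["board","grip","sleeve_mouth","stand"]:
  for r in arm.pinpoint("wrist",l)[:1]: print(l,round(r["p"],2),world("wrist",r["location"]))
E
python3 b.py w2.png
```

```text
5.9 [0.4124 0.0841 0.1222] [[ 0.2143  0.9768 -0.0002]
 [ 0.9768 -0.2143 -0.0005]
 [-0.0005 -0.0001 -1.    ]] [ 0.2569  0.1611 -2.5583] 0.17914402109268174
board 0.58 [0.0155 0.0249 0.0263]
66752 ((0.5528298616409302, 0.05864998698234558), (0.2403801679611206, 0.18161939084529877), 77.9460220336914)
straightedge 0.55 [0.1061 0.1074 0.1544]
28634 ((0.41179725527763367, 0.11347220838069916), (0.1859584003686905, 0.06665068119764328), 71.15740203857422)
board 0.8 [0.5524 0.059  0.0009]
```

View pics/w2.png

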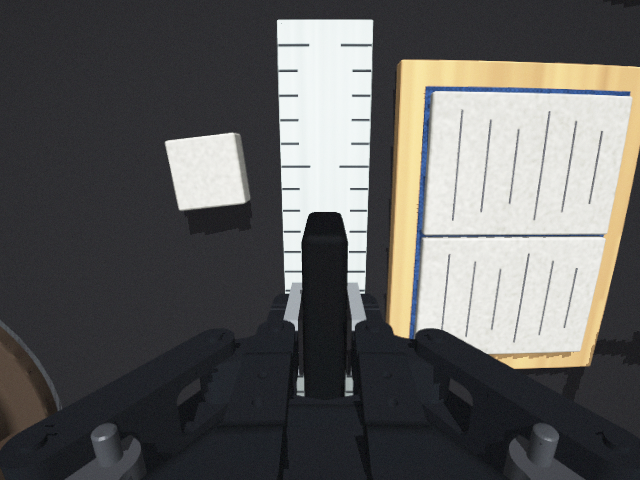

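The wrist view shows the straightedge held straight, about 32 mm off the board's near edge. The notepad at (208,170) is clear. Next I'll lower it just off the table beside the edge.

Request:
move_arm --increments '[[1,[4.5,0,35],[0,0,-0.35]],[1,[0,5,35],[0,0,0]],[1,[0,10,20],[0,0,0]],[1,[0,10,6],[0,0,0]],[1,[0,0,0],[0,0,0]],[1,[0,0,0],[0,0,0]],[1,[0,0,1.5],[0,0,0]],[1,[0,0,0],[0,0,0]]]'

```text
time_s: 7.0
tool_pos: [0.4378, 0.0845, 0.0255]
ee_rot: [[0.206, 0.979, 0.001], [0.979, -0.206, 0.0], [0.0, 0.001, -1.0]]
ft_force: [-0.5, 0.3, -2.9]
finger_gap: 0.179
```

```bash
cat > pos.py <<'E'
from h import *
np.set_printoptions(precision=4,suppress=True)
s=arm.get_state(); a=np.radians(-12.05); p=np.array(s["tool_pos"])[:2]-[.5528,.0586]
print("board frame",p@[np.cos(a),np.sin(a)],p@[-np.sin(a),np.cos(a)],s["tool_pos"],s["ft_force"],np.degrees(np.arctan2(s["ee_rot"][1][0],s["ee_rot"][0][0])))
E
python3 pos.py
```

```text
board frame -0.11782503439491686 0.0012851854597379815 [0.4378 0.0845 0.0255] [-0.5438  0.3496 -2.9371] 78.09932374167157
```

Request:
move_arm --increments '[[1,[-1,3,1],[0,0,0]],[1,[0,3,0.5],[0,0,0]],[1,[0,1,0],[0,0,0]],[1,[0,0,0],[0,0,0]],[1,[0,0,0],[0,0,0]]]'

```text
time_s: 7.5
tool_pos: [0.4441, 0.0818, 0.0233]
ee_rot: [[0.206, 0.978, -0.001], [0.978, -0.206, -0.0], [-0.0, -0.0, -1.0]]
ft_force: [-2.5, -0.6, 2.2]
finger_gap: 0.18
```

Request:
move_arm --increments '[[1,[0,1,0],[0,0,0]],[1,[0,0,0],[0,0,0]],[1,[0,0,0],[0,0,0]]]'

```text
time_s: 7.8
tool_pos: [0.4441, 0.0818, 0.0232]
ee_rot: [[0.206, 0.979, -0.002], [0.979, -0.206, -0.0], [-0.001, -0.002, -1.0]]
ft_force: [-7.5, 0.6, 6.4]
finger_gap: 0.173
```

Request:
move_arm --increments '[[0.4,[0,0,0],[0,0,0]],[0.2,[0,0,0],[0,0,0]],[0,[0,0,0],[0,0,0]],[0,[0,0,0],[0,0,0]],[0,[0,0,-10],[0,0,0]],[0,[0,0,-30],[0,0,0]],[0,[0,0,-45],[0,0,0]],[0,[0,0,-45],[0,0,0]]]'

```text
time_s: 8.6
tool_pos: [0.4446, 0.0819, 0.1552]
ee_rot: [[0.205, 0.979, -0.001], [0.979, -0.205, 0.0], [0.0, -0.001, -1.0]]
ft_force: [1.2, -0.7, -0.4]
finger_gap: 0.503
```

Request:
move_arm --increments '[[0,[-20,-5,-40],[0,0,0]],[0,[-25,0,-20],[0,0,0]],[0,[0,0,0],[0,0,0]],[0,[0,0,0],[0,0,0]],[0,[0,0,0],[0,0,0]]]'

```text
time_s: 9.1
tool_pos: [0.4307, 0.0393, 0.2129]
ee_rot: [[0.206, 0.979, -0.001], [0.979, -0.206, 0.0], [0.0, -0.001, -1.0]]
ft_force: [0.7, -0.7, 0.0]
finger_gap: 0.5
```

```bash
cat > b2.py <<'E'
from h import *
np.set_printoptions(precision=4,suppress=True)
im,d=arm.grab_frame("wrist"); save("w3.png",im)
s=arm.get_state(); print(s["time_s"],s["tool_pos"],s["qpos"])
a=np.radians(-12.05)
for l in ["board","straightedge","grip"]:
  for r in arm.masks_of("wrist",l)[:1]:
    P=maskpts("wrist",r["mask"],d); print(l,r["p"],len(P),np.percentile(P[:,2],[5,50,95]))
    if l=="straightedge": P=P[P[:,2]<.02]
    print(cv2.minAreaRect(P[:,:2].astype(np.float32)))
    if l=="grip": P=P[P[:,2]>.12]; print(len(P),P.mean(0),cv2.minAreaRect(P[:,:2].astype(np.float32)) if len(P) else 0)
    q=P[:,:2]-[.5528,.0586]; x=q@[np.cos(a),np.sin(a)]; y=q@[-np.sin(a),np.cos(a)]
    print("bf x",np.percentile(x,[1,99]),"y",np.percentile(y,[1,99]))
for l in ["grip","sleeve_mouth","stand","board"]:
  for r in arm.pinpoint("wrist",l)[:1]: print(l,round(r["p"],2),world("wrist",r["location"]))
im,d=arm.grab_frame("top")
for l in ["straightedge"]:
  for r in arm.pinpoint("top",l)[:3]: print(l,round(r["p"],2),world("top",r["location"]))
E
python3 b2.py
```

```text
9.15 [0.4307 0.0395 0.2126] [ 0.2424  0.1874 -0.5204  2.0062  0.1113  0.9765 -0.5395]
board 0.95 45110 [0.015  0.0243 0.0259]
((0.5569220781326294, 0.056255750358104706), (0.24968893826007843, 0.1940510869026184), 77.20624542236328)
bf x [-0.0894  0.0871] y [-0.1165  0.1172]
straightedge 0.83 608 [0.0061 0.0077 0.0089]
((0.21845652163028717, -0.18897533416748047), (0.06164354085922241, 0.028504949063062668), 44.35643005371094)
bf x [-0.2932 -0.2631] y [-0.3382 -0.2809]
grip 0.69 2391 [0.0698 0.1071 0.1252]
((0.6851112842559814, -0.0010177791118621826), (0.034992415457963943, 0.10500825196504593), 70.27691650390625)
720 [0.6438 0.0189 0.1239] ((0.6450738906860352, 0.018208187073469162), (0.025303363800048828, 0.01512313261628151), 74.96651458740234)
bf x [0.0912 0.1058] y [-0.0321 -0.0079]
grip 0.94 [0.6453 0.0149 0.0711]
sleeve_mouth 0.93 [0.6913 0.0037 0.0735]
stand 0.74 [ 0.7371 -0.0131  0.0017]
board 0.78 [ 0.5506  0.057  -0.0004]
straightedge 0.82 [0.4495 0.0808 0.0008]
straightedge 0.61 [ 0.2276 -0.2646 -0.001 ]
```

View pics/w3.png

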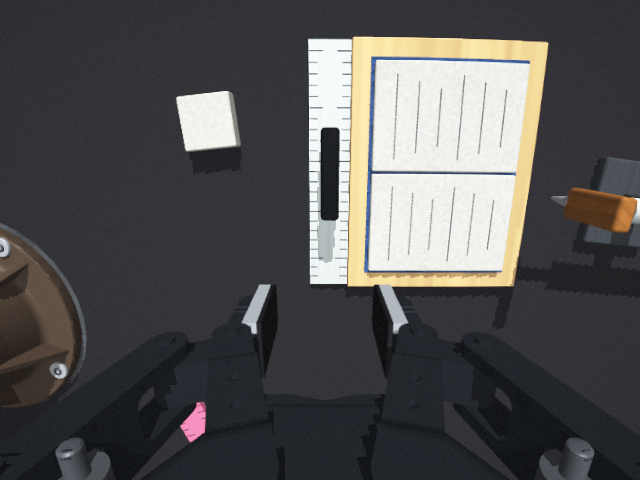

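The straightedge lies flush with the board's near edge at column ~351, its ends level with the board's. In this picture the straightedge mask landed on the pink look-alike, so I'll ignore it. The grip is at (600,210). Next I'll measure the rod axis and plan the hover.

```bash
cat > rod.py <<'E'
from h import *
import sys
np.set_printoptions(precision=4,suppress=True)
cam=sys.argv[1]
im,d=arm.grab_frame(cam)
if len(sys.argv)>2: save(sys.argv[2],im)
s=arm.get_state(); print(s["time_s"],s["tool_pos"],s["qpos"])
for l in ["stand","grip"]:
  for r in arm.masks_of(cam,l)[:1]:
    P=maskpts(cam,r["mask"],d); 
    if l=="stand": P=P[(P[:,2]>.078)&(P[:,2]<.09)]
    else: P=P[(P[:,2]>.115)&(P[:,2]<.135)]
    if len(P)<10: continue
    c=P[:,:2].mean(0); v=np.linalg.svd(P[:,:2]-c,full_matrices=False)[2][0]; v*=np.sign(v[0])
    print(l,r["p"],len(P),c,P[:,2].mean(),"yaw",np.degrees(np.arctan2(v[1],v[0])),"ends",np.percentile((P[:,:2]-c)@v,[1,99]),cv2.minAreaRect(P[:,:2].astype(np.float32)))
for l in ["grip","sleeve_mouth","stand"]:
  for r in arm.pinpoint(cam,l)[:1]: print(l,round(r["p"],2),world(cam,r["location"]))
E
python3 rod.py top; python3 -c "
from h import *
plan([.64,.02,.21],-17,12,0)"
```

```text
9.65 [0.4312 0.0389 0.2132] [ 0.2432  0.1866 -0.5197  2.0054  0.1113  0.9768 -0.539 ]
stand 0.66 83 [0.4925 0.4552] 0.08371548607304188 yaw -7.760931710371908 ends [-0.0502  0.0519] ((0.4956361651420593, 0.46226614713668823), (0.03747207298874855, 0.10338746011257172), 84.65422821044922)
grip 0.54 79 [0.6434 0.0165] 0.1237637289924939 yaw 69.55303758948956 ends [-0.0127  0.0122] ((0.6438465714454651, 0.01621067523956299), (0.02529267407953739, 0.014612100087106228), 71.38236236572266)
grip 0.66 [0.6433 0.016  0.0742]
sleeve_mouth 0.71 [0.6866 0.0001 0.0715]
stand 0.94 [ 0.7349 -0.0104 -0.0014]
[[0,[2.1,17.4,0.3],[0.0,-0.0,7.93]],[0,[4.4,16.9,0.3],[0.0,-0.0,7.93]],[0,[6.7,16.1,0.3],[0.0,-0.0,7.93]],[0,[8.9,15.0,0.3],[0.0,-0.0,7.93]],[0,[10.9,13.7,0.3],[0.0,-0.0,7.93]],[0,[12.7,12.1,0.3],[0.0,-0.0,7.93]],[0,[14.2,10.2,0.3],[0.0,-0.0,7.93]],[0,[15.5,8.1,0.3],[0.0,-0.0,7.93]],[0,[16.4,5.9,0.3],[0.0,-0.0,7.93]],[0,[17.1,3.6,0.3],[0.0,-0.0,7.93]],[0,[17.4,1.2,0.3],[0.0,-0.0,7.93]],[0,[17.4,-1.2,0.3],[0.0,-0.0,7.93]]]
```

Request:
move_arm --increments '[[0,[2,17.5,0],[0,0,8]],[0,[4.5,17,0],[0,0,8]],[0,[6.5,16,0],[0,0,8]],[0,[9,15,0],[0,0,8]],[0,[11,13.5,0],[0,0,8]],[0,[12.5,12,0],[0,0,8]],[0,[14,10,0],[0,0,8]],[0,[15.5,8,0],[0,0,8]]]'

```text
time_s: 10.7
tool_pos: [0.5706, 0.0258, 0.2132]
ee_rot: [[0.971, 0.238, -0.0], [0.238, -0.971, -0.0], [-0.0, 0.0, -1.0]]
ft_force: [0.2, -0.2, -0.0]
finger_gap: 0.497
```

Request:
move_arm --increments '[[0,[16.5,6,0],[0,0,8]],[0,[17,3.5,0],[0,0,8]],[0,[0,0,0],[0,0,8]],[0,[0,0,0],[0,0,7]],[0,[0,0,0],[0,0,0]],[0,[0,0,0],[0,0,0]],[0,[0,0,0],[0,0,0]],[0,[0,0,0],[0,0,0]]]'

```text
time_s: 11.5
tool_pos: [0.6046, 0.0224, 0.2134]
ee_rot: [[0.957, -0.289, 0.0], [-0.289, -0.957, 0.0], [0.0, -0.0, -1.0]]
ft_force: [0.9, 0.6, -0.1]
finger_gap: 0.498
```

```bash
python3 rod.py wrist w4.png
```

```text
11.55 [0.6046 0.0224 0.2134] [-0.0259  0.4244 -0.1407  1.6379  0.0654  1.0838 -2.0495]
stand 0.59 3988 [ 0.7214 -0.0066] 0.083494851780376 yaw -17.30098859684293 ends [-0.0721  0.0481] ((0.7097187042236328, -0.0030781440436840057), (0.02417493425309658, 0.1258614957332611), 73.15219116210938)
grip 0.94 773 [0.6468 0.0171] 0.1244381770798149 yaw 74.29852837766144 ends [-0.0124  0.0126] ((0.6461893320083618, 0.017140323296189308), (0.025684412568807602, 0.013669726438820362), 72.49358367919922)
grip 0.91 [0.6481 0.0192 0.0714]
sleeve_mouth 0.77 [0.6895 0.0026 0.0742]
stand 0.88 [ 0.7376 -0.0086  0.0028]
```

View pics/w4.png

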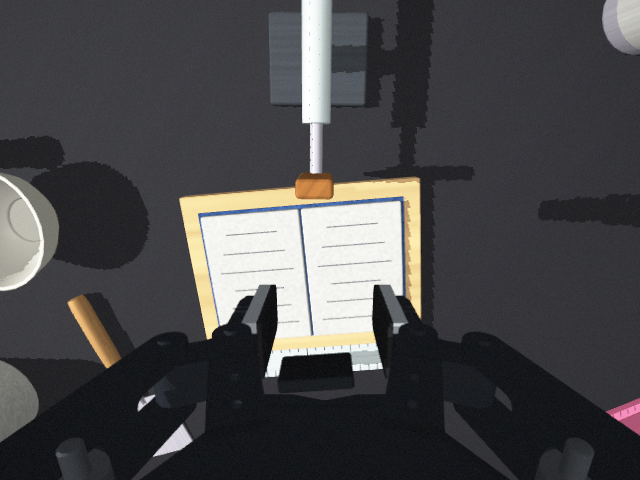

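The wrist view is aligned with the rod, with the grip at (314,186) and the sleeve's mouth at (316,122). Rod yaw is about -17.2°.

```bash
python3 -c "
from h import *
plan([.6463,.0172,.088],-17.1,4,0)"
```

```text
[[0,[10.3,-1.8,31.3],[-0.0,-0.0,0.05]],[0,[10.3,-1.8,31.3],[-0.0,-0.0,0.05]],[0,[10.3,-1.8,31.3],[-0.0,-0.0,0.05]],[0,[10.3,-1.8,31.3],[-0.0,-0.0,0.05]]]
```

Request:
move_arm --increments '[[0,[21,-4,10],[0,0,0.2]],[0,[20,-3,30],[0,0,0]],[0,[0,0,45],[0,0,0]],[0,[0,0,40],[0,0,0]],[0,[0,0,0],[0,0,0]],[0,[0,0,0],[0,0,0]],[1,[0,0,0],[0,0,0]],[1,[0,0,0],[0,0,0]]]' --newtons 70

```text
time_s: 12.6
tool_pos: [0.6475, 0.017, 0.0913]
ee_rot: [[0.956, -0.294, 0.004], [-0.294, -0.956, -0.0], [0.004, -0.001, -1.0]]
ft_force: [-1.3, -1.0, 5.5]
finger_gap: 0.292
```

Request:
move_arm --increments '[[1,[0,0,0],[0,0,0]],[1,[0,0,0],[0,0,0]],[1,[0,0,0],[0,0,0]],[1,[0,0,0],[0,0,0]]]'

```text
time_s: 13.0
tool_pos: [0.6475, 0.017, 0.0913]
ee_rot: [[0.956, -0.294, 0.004], [-0.294, -0.956, -0.0], [0.004, -0.001, -1.0]]
ft_force: [-2.2, -1.0, 8.6]
finger_gap: 0.294
```

```bash
python3 rod.py wrist w5.png
```

```text
13.05 [0.6475 0.017  0.0913] [-0.027   0.6076 -0.1241  1.6571  0.0927  0.8783 -2.0577]
stand 0.66 11686 [ 0.7198 -0.0059] 0.08360611856453568 yaw -17.29166562828797 ends [-0.0709  0.0477] ((0.7091851234436035, -0.0012449026107788086), (0.025601375848054886, 0.12357071042060852), 73.75012969970703)
grip 0.56 2849 [0.6484 0.0167] 0.12339357370773057 yaw 74.16311218195398 ends [-0.0119  0.012 ] ((0.6464971899986267, 0.01721084862947464), (0.024901133030653, 0.014307626523077488), 73.6248779296875)
grip 0.98 [0.6483 0.0163 0.0725]
sleeve_mouth 0.8 [0.69   0.0037 0.0761]
stand 0.84 [ 0.7396 -0.0127 -0.001 ]
```

View pics/w5.png

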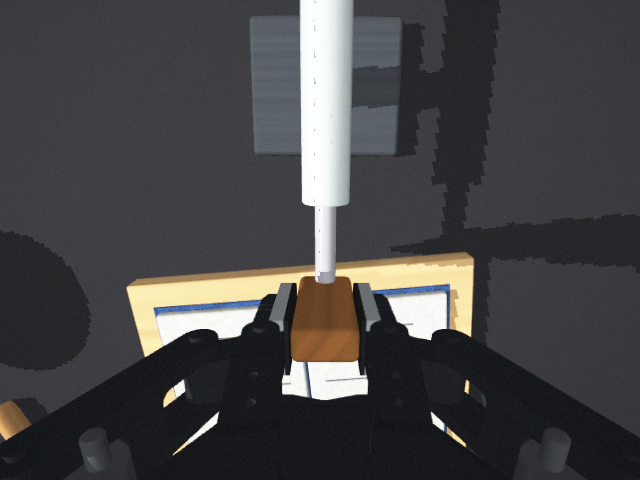

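The grip is held at (325,318), with the mouth at (326,205) and the ring still hidden. Next I'll pull about 74 mm, then close in.

Request:
move_arm --increments '[[1,[0,0,-2],[0,0,0]],[1,[-10,0,0],[0,0,0]],[1,[-14,0,0],[0,0,0]],[1,[-18,0,0],[0,0,0]],[1,[-18,0,0],[0,0,0]],[1,[-12,0,0],[0,0,0]],[1,[-4,0,0],[0,0,0]],[1,[0,0,0],[0,0,0]]]'

```text
time_s: 14.1
tool_pos: [0.5746, 0.0398, 0.0914]
ee_rot: [[0.956, -0.294, 0.004], [-0.294, -0.956, 0.0], [0.004, -0.001, -1.0]]
ft_force: [6.8, -0.9, -8.8]
finger_gap: 0.29
```

Request:
move_arm --increments '[[1,[0,0,0],[0,0,0]],[1,[0,0,0],[0,0,0]]]'

```text
time_s: 14.3
tool_pos: [0.5754, 0.0396, 0.0914]
ee_rot: [[0.956, -0.294, 0.004], [-0.294, -0.956, 0.0], [0.004, -0.002, -1.0]]
ft_force: [6.3, -0.7, -7.4]
finger_gap: 0.296
```

Run:
```python
from h import *
im,d=arm.grab_frame("wrist"); save("w6.png",im)
s=arm.get_state(); p=np.array(s["tool_pos"])-[.6475,.017,.0913]; a=np.radians(-17.2)
print(s["time_s"],"pull",-p[:2]@[np.cos(a),np.sin(a)],"lat",p[:2]@[-np.sin(a),np.cos(a)],s["tool_pos"],s["ft_force"],s["finger_gap"])
m=arm.masks_of("wrist","grip")[0]["mask"]; P=maskpts("wrist",m,d); P=P[(P[:,2]>.115)&(P[:,2]<.135)]; print(P.mean(0))
cr=cv2.resize(im[60:300,230:430],None,fx=2.5,fy=2.5,interpolation=cv2.INTER_CUBIC); save("w6c.png",cr)
```

```text
14.35 pull 0.07554894142745919 lat 0.00017757262604505344 [0.57538224 0.03951006 0.09139645] [ 6.22717871 -0.68787328 -7.14065095] 0.292995977320535
[0.57613905 0.03906355 0.12340308]
```

View pics/w6c.png

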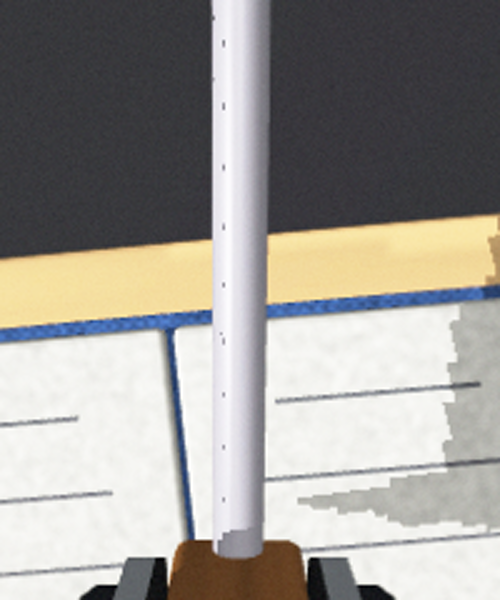

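The crop shows the rod out of the sleeve, but the ring and mouth are above it. The measured pull is 75.5 mm, so I'll go about 5 mm further and view the mouth.

Request:
move_arm --increments '[[1,[-3,0,1],[0,0,0]],[1,[-2.5,0,0],[0,0,0]],[1,[0,0,0],[0,0,0]],[1,[0,0,0],[0,0,0]],[1,[0,0,0],[0,0,0]]]'

```text
time_s: 14.9
tool_pos: [0.5711, 0.0409, 0.0913]
ee_rot: [[0.956, -0.295, 0.006], [-0.295, -0.956, 0.0], [0.006, -0.002, -1.0]]
ft_force: [6.6, -1.6, -0.3]
finger_gap: 0.29
```

```bash
cat > c.py <<'E'
from h import *
import sys
im,d=arm.grab_frame("wrist")
s=arm.get_state(); p=np.array(s["tool_pos"])-[.6475,.017,.0913]; a=np.radians(-17.2)
print(s["time_s"],"pull",-p[:2]@[np.cos(a),np.sin(a)],"lat",p[:2]@[-np.sin(a),np.cos(a)],s["tool_pos"],s["ft_force"],s["finger_gap"])
P=maskpts("wrist",arm.masks_of("wrist","grip")[0]["mask"],d); P=P[(P[:,2]>.115)&(P[:,2]<.135)]; g=P.mean(0)[:2]-[.6484,.0167]; print("grip moved",-g@[np.cos(a),np.sin(a)])
save(sys.argv[1],cv2.resize(im[0:110,260:400],None,fx=5,fy=5,interpolation=cv2.INTER_CUBIC))
E
python3 c.py w7.png
```

```text
14.95 pull 0.08003730305327236 lat 0.0002381705439133859 [0.57111253 0.04089519 0.09132776] [ 6.15615631 -2.74606737 -0.20802955] 0.29349245427224346
grip moved 0.08012803097638681
```

View pics/w7.png

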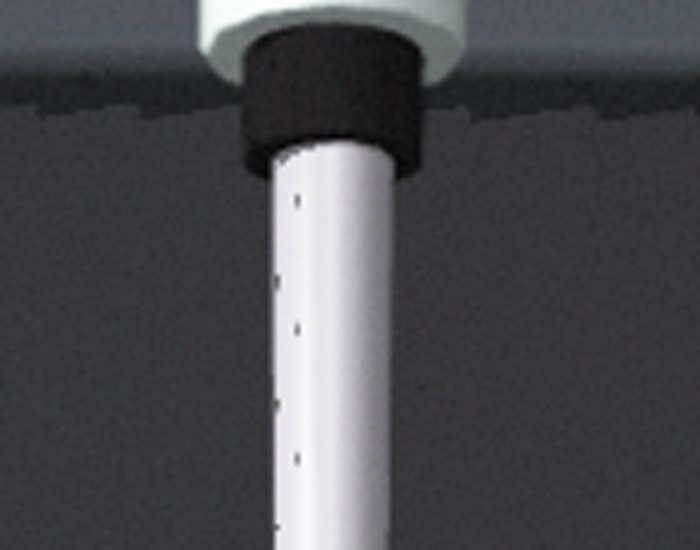

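The close-up shows the whole 8 mm ring at the mouth (rows 25-180), with its rear edge about level with it. I'll pull 1 mm more so that it is clearly out.

Request:
move_arm --increments '[[1,[-1.2,0,0],[0,0,0]],[1,[0,0,0],[0,0,0]],[1,[0,0,0],[0,0,0]],[1,[0,0,0],[0,0,0]],[1,[0,0,0],[0,0,0]],[1,[0,0,0],[0,0,0]]]'

```text
time_s: 15.6
tool_pos: [0.57, 0.0412, 0.0913]
ee_rot: [[0.956, -0.295, 0.007], [-0.295, -0.956, 0.0], [0.006, -0.002, -1.0]]
ft_force: [6.7, -1.8, -0.7]
finger_gap: 0.29
```

```bash
python3 c.py w8.png
python3 - <<'E'
from h import *
im,d=arm.grab_frame("top"); save("top2.png",im)
for l in ["straightedge","notepad","bowl","can","spatula"]:
  for r in arm.pinpoint("top",l)[:2]: print(l,round(r["p"],2),world("top",r["location"]).round(4))
E
```

```text
15.65 pull 0.08118155023273727 lat 0.0002320234857291041 [0.57001763 0.04122768 0.09132212] [ 6.85354931 -2.08031283 -0.05426609] 0.29128671539415996
grip moved 0.08127482698584679
straightedge 0.97 [0.4465 0.0842 0.0023]
straightedge 0.93 [ 0.2248 -0.266  -0.0014]
notepad 0.67 [0.3389 0.1492 0.0022]
bowl 0.73 [0.338  0.1501 0.0005]
bowl 0.68 [ 0.6885  0.3258 -0.0011]
can 0.66 [ 0.7014 -0.3233  0.0065]
```

View pics/w8.png

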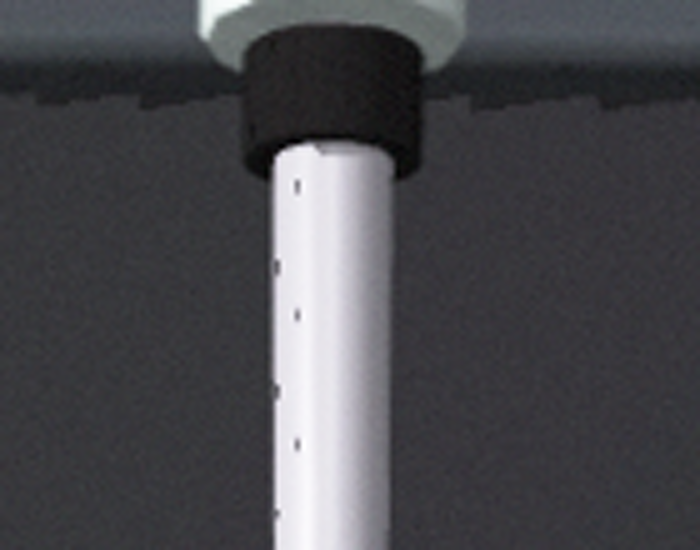

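The ring (rows 25-180) is now fully clear of the mouth and its rear edge shows. The pull is 81.2 mm and the force is holding steady at about 7 N, so I'm handing in.

```bash
python3 -c "
from bench import arm
print(arm.sign_off())"
```

```text
the job is handed in; nothing more can be done
None
```

I did both parts of the job and handed it in at about 16 s of the 54 s allowed.

- **Straightedge:** I laid the silver straightedge along the board's robot-facing long edge, pressed it against the edge with about 7.5 N, and released it. The wrist picture shows it flush, with its ends level with the board's to within 1–2 mm. I left the pink look-alike alone.
- **Pointer:** The arm is still holding the wooden grip against the spring, at about 7 N. The rod is out 81.2 mm by the measured tool position and 81.3 mm by the camera. The close-up shows the dark ring just fully out of the sleeve's mouth.
- **Other things:** In the last top view the notepad, bowl, can and pink look-alike were where they started, within measuring error. The spatula was not found in that view and I did not recheck the paper roll, but the arm made no contact near either.
- **Checks that disagreed:**
    - In one wrist picture the straightedge mask landed on the pink look-alike, so I relied on the picture itself.
    - In the last top view the network also reported the notepad as a bowl.
    - The last top-view reading for the straightedge is 2–4 mm off the arm's release position, within that network's accuracy.

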